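Fetch the filter plate from under the flap and show it over the light pad

ROBOT

A 7-joint arm with a two-finger parallel gripper is mounted at the origin on the work surface. World frame = base frame: x ahead of the robot, y to its left, z up, the work surface at z = 0. Lengths are in m, angles in rad, forces in N, time in s.
With the tool pointing down it reaches from about 0.35 to 0.9 m from the base axis. Payload 7.2 kg.
Tool frame: the origin (TCP) lies midway between the tips of the shut fingers; the grasp point (between the pads) lies 19 mm behind it (ctrl.grip_point_offset is the distance from the TCP to the grasp point, in m); z points along the fingers, y is the line along which they close (so a half turn about z gives the same grasp; the last joint's range is limited). The gripper opens to 85 mm and grips with 20 to 120 N. Pads are 22 mm wide; open, the fingers measure 114 mm over their backs; the gripper's body (76 mm by 85 mm) begins 54 mm behind the grasp point. The pads swing forward as they close: fully open they stand 13 mm farther back than shut.
Start: joints at [-1.312, 0.411, -0.013, 1.596, 0.006, 1.134, -0.082], TCP at [0.201, 0.592, 0.231] pointing down, gripper open.
Joint ranges: [-2.95, 2.95], [-0.29, 1.99], [-1.47, 1.44], [0.14, 2.54], [-1.03, 4.17], [0.13, 1.85], [-2.86, 2.86]. Speed limits (rad/s): [2.39, 2.39, 3.01, 3.01, 3.14, 3.14, 3.14].

INTERFACE

Orientations are given as a 3x3 rotation matrix whose columns are the frame's x, y, z axes.
In Python, from plant import get_state, grab_frame, get_calibration, ticket, ctrl gives the robot as it stands.
- The arm moves only by the tool step_arm, never from a script. Its argument "commands" is a list of rows, each an object of numbers: "tx", "ty", "tz": the shift along the tool's x, y, z in mm; "ax", "ay", "az": the turn, a rotation vector about the tool's x, y, z in rad. In form: [{"tx": .., "ty": .., "tz": .., "ax": .., "ay": .., "az": ..}, ...]. A call has 1 to 8 rows; each row is the pose to reach, as a shift and turn from the pose commanded when the call began, along the tool's axes at that moment; what a row does not reach only later rows make up. A row lasts 1/10 s, in which the tool goes at most 50 mm and 8.59 degrees, less where a joint would pass 70% of its speed; a pose out of reach is approached as far as the arm can. A call with a gripper value outside its range is refused whole. "gripper" is the opening, from 0 (shut) to 1 (fully open), set as the call begins (left out, the last holds). The fingers move at their own pace and stop on an object; "squeeze" is the grip in N (left out, the last holds). Time passes only in rows, so rows that repeat a pose let the fingers close. It gives the time, the measured TCP pose, the force, the opening and the grip force at its end, in the units of the state.
- get_state(): the state, without advancing time (a new reading comes with each control period).
- grab_frame(name): name is "side" or "top"; returns (picture, depth): 420x560x3 uint8, blue, green, red; 420x560 float32, m along the optical axis (not along the pixel's ray), 0 where there is no reading.
- get_calibration(name): a dict with "mtx" (3x3 intrinsics, pixels), "world_from_camera" (4x4, takes a point from camera to world coordinates). Camera axes: x right, y down, z forward; pixel columns grow to the right and rows downward; lengths in m; the calibration is good to about 2 mm. A picture is of the moment at which its call begins. get_calibration takes no time and is no camera call.
- ticket.finish_job(): hands the job in; it is judged then, once.
The state is a dict: "t": time; "q": joint angles; "joint_velocities": joint speeds; "tau": joint torques, N m; "tool_pos": TCP position; "tcp_rot": TCP orientation; "ft_force": force on the tool from outside, world axes, zero at the start; "wrist_torque": the same for the moment, N m; "finger_gap": opening from 0.0 (shut) to 1.0 (fully open); "grip_force": force on a finger pad.
Only numpy, scipy, OpenCV 4.12 (cv2) and the standard library are available. Lean on these libraries where they do the work, as an engineer would, in place of code of your own. Each camera call takes 0.05 s, during which the arm holds its last target. There are 200 camera calls.

TASK

On the microscopist's desk, push the cabinet's open drawer fully home until it seats in its catch, so that it no longer overhangs the flap; then lift the flap open, draw the filter plate up out of the well beneath by its grip, and hold it upright about a hand's breadth (10 cm) above the middle of the light pad. Finish while still holding it there in the gripper, in the air and still, the plate touching nothing but the gripper, with the drawer still home. Leave the other things on the desk undisturbed.

Things in the scene. Friction and masses are not known exactly. Their poses are not given: they have to be found in the camera images.
- cabinet: Grey steel cabinet, fixed. Origin: on the desk under the well's middle; +x towards its tall back, +y to its left, z up. Low front part: x -67 to 115 mm, y -105 to 105, 70 mm high, with an open well x -55 to 55, y -62 to 62, floor at z 8 mm, under the flap. Tall back part: x 115 to 285 mm, 164 mm high (roof from x 140); its drawer opens out over the flap.
- drawer (a joint): How far the drawer is open, in m: 0 fully home, up to 0.135, starts 0.08 to 0.13. It slides in the cabinet's +x direction to close. Friction about 1 N; a sprung ball catch resists with up to about 9 N from 13 to 5 mm open, then draws the drawer home to a hard stop at 0.
- drawer_front (a point): Middle of the drawer's front face (206 mm wide, 47 mm high, upright, facing the cabinet's -x), moves with the drawer. With the drawer home it lies at x 102, y 0, z 128.5 mm in the cabinet's frame; the face's lower edge at z 105 mm, 2 mm above the top of the flap's tab.
- flap (a joint): Opening angle of the aluminium flap (128 x 165 mm, 6 mm thick, 70 g), rad: 0 shut (lying level), 1.57 upright, stop at 2.0. The hinge runs along the cabinet's x at its left (+y) side, so the free right (-y) edge swings up and over to the left. The hinge is stiff (0.09 N m): the flap stays at whatever angle it is left.
- flap_tab (a point): Middle of the black tab on the flap (14 x 14 mm, 26 mm tall, standing on the flap's upper face near its free edge): with the flap shut it is at x 0, y -57, z 89.5 mm in the cabinet's frame. Pinched along the cabinet's x direction it pivots between the fingers as the flap swings.
- flap_hinge (a point): Middle of the flap's hinge line: x 0, y 95, z 70.5 mm in the cabinet's frame; the tab's middle is 152 mm from it along the flap and 19 mm off the flap's underside (flap 6 mm thick).
- plate_center (a point): Centre (half-way up) of the filter plate, 58 mm tall, 90 g, upright in a loose slot in the well, hidden by the flap, thin direction along the cabinet's x. Lower 42 mm: steel with white pane, 80 mm wide, 6 thick. On top a black grip 30 mm wide, 10 thick, 16 tall, its middle 21 mm above this point. Slot ribs reach 30 mm above the desk, over 33 mm either side of the well's middle. Pulls straight up.
- pad_top (a point): Middle of the top face of the light pad, a fixed flat white slab 140 x 120 mm, 18 mm high, with a pale panel on top. Axes as the slab's, z up.
- vial_a_mid (a point): Middle of a corked glass vial, 26 mm across, 60 mm tall. Leave alone.
- vial_b_mid (a point): Middle of a corked glass vial, 26 mm across, 50 mm tall. Leave alone.
- brush_jar_mid (a point): Glass jar of brushes, 76 mm across, 100 mm tall (brushes to 190 mm), point 50 mm up. Leave alone.
- dish_mid (a point): Shallow glass dish, 90 mm across, 18 mm high, point half-way up. Leave alone.
- loupe_mid (a point): Lens centre of a hand magnifier lying flat, lens 82 mm across, 180 mm long in all, 12 mm thick. Leave alone.
- cork_center (a point): Centre of a cork, 32 mm across, 35 mm tall. Leave alone.
- brush_grip (a point): Handle of a brush lying on the desk. Leave alone.
Not all that is in view belongs to the job. What is meant by the part that bears pad_top is not turquoise, and is the smaller of those in its own colour.

How it is judged:
On the way, in this order (a step that is already met when the one before it is completed fails the run):
1. the drawer is pushed home into its catch (value of joint drawer below 0.004 m and velocity of joint drawer below 0.02 m/s), for 0.2 s.
2. the flap is lifted open, with the drawer home (value of joint flap above 1.2 rad and value of joint drawer below 0.004 m), for 0.2 s.
3. the plate is drawn up clear of the well in the gripper (z of plate_center in the frame of cabinet above 0.11 m and contact force between the fingers and plate above 0.5 N), for 0.1 s.
At the end, for the whole second after the job is handed in: The gripper holds the plate, still and upright (within 0.3 rad), its centre within 35 mm sideways of the light pad's middle and 80 to 220 mm above the pad's top, touching neither pad, cabinet nor desk; the drawer is home (open less than 4 mm). The flap may be left at any angle (value of joint drawer below 0.004 m and horizontal distance between plate_center and pad_top below 0.035 m and z of plate_center in the frame of pad_top between 0.08 and 0.22 m and angle between plate_center's own z axis and vertical below 0.3 rad and contact force between the fingers and plate above 0.5 N and contact force between plate and cabinet below 0.05 N and contact force between plate and lightpad below 0.05 N and contact force between plate and table below 0.05 N and linear speed of plate below 0.03 m/s and angular speed of plate below 0.3 rad/s); the arm keeps its last pose, push and grip.
It fails at once if another thing on the desk is knocked or shoved more than 30 mm (distance of any of vial_a_mid, vial_b_mid, brush_jar_mid, dish_mid, loupe_mid, cork_center, brush_grip from where it was at the start of the episode above 0.03 m).
It also fails if it takes over 72 s, if anything falls off the work surface, if the arm or the gripper's body presses on something with over 40 N, if the wrist force passes 120 N, or if a joint passes its speed limit or range.

## Working session

There is one attempt and no reset: what is moved stays moved. The work goes in short steps, Python scripts to look and compute and a tool call to move; the robot and the scene stay as the last step left them, time stands still between calls to the robot, and variables do not carry over. Pictures are saved under pics/ and viewed, at most 10 in all, crops included, and the job is handed in when it is done.

Besides the shell and the picture viewer there is one more tool, called after "Call:" as name([rows], argument=value, ...), one row to a line, values as JSON. step_arm: Moves the arm, as the interface text tells. Its arguments: {"type":"object","properties":{"commands":{"type":"array"},"gripper":{"type":"number"},"squeeze":{"type":"number"}},"required":["commands"]}

```bash
ls; mkdir -p pics; python3 - <<'E'
from plant import *
import cv2,numpy as np
for n in("side","top"):
    p,d=grab_frame(n);c=get_calibration(n);cv2.imwrite(f"pics/{n}0.png",p);np.savez(f"{n}0.npz",p=p,d=d,K=c["mtx"],T=c["world_from_camera"])
    print(n,c["mtx"].round(1).tolist(),c["world_from_camera"].round(3).tolist())
print(get_state(),ctrl.grip_point_offset)
E
```

```text
pics
side [[404.2, 0.0, 282.0], [0.0, 404.2, 206.5], [0.0, 0.0, 1.0]] [[0.957, -0.183, 0.225, 0.226], [-0.29, -0.602, 0.744, -0.965], [-0.001, -0.778, -0.629, 0.858], [0.0, 0.0, 0.0, 1.0]]
top [[430.6, 0.0, 274.6], [0.0, 430.6, 206.2], [0.0, 0.0, 1.0]] [[-0.015, -0.994, 0.111, 0.374], [-1.0, 0.014, -0.006, -0.029], [0.005, -0.111, -0.994, 1.224], [0.0, 0.0, 0.0, 1.0]]
{'t': 0.1, 'q': array([-1.31221858,  0.4118094 , -0.01273254,  1.59691687,  0.00560891,
        1.13428537, -0.08220555]), 'joint_velocities': array([ 0.00094657, -0.00199568,  0.00110603, -0.00135224, -0.00045538,
       -0.00090561, -0.00136376]), 'tau': array([ 3.31411982e-03, -6.01829410e+01,  6.84799477e-01, -3.00089121e+01,
        1.41520664e-02,  6.40236132e-03,  2.59851993e-05]), 'tool_pos': array([0.20051156, 0.59152196, 0.2305614 ]), 'tcp_rot': array([[-9.47094761e-01,  3.20953876e-01, -3.50999038e-04],
       [ 3.20954053e-01,  9.47093821e-01, -1.33799983e-03],
       [-9.70072127e-05, -1.37986720e-03, -9.99999043e-01]]), 'ft_force': array([0.24024114, 0.44122845, 0.25268422]), 'wrist_torque': array([-1.08383108e-03, -4.18216327e-02, -3.08218889e-05]), 'grip_force': 0.0, 'finger_gap': 0.9976916985497782} 0.0187
```

View pics/top0.png

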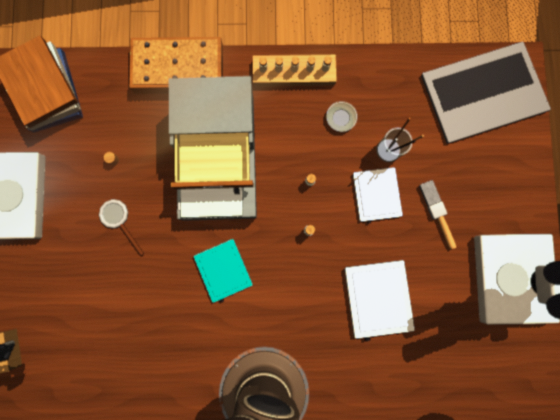

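View pics/side0.png

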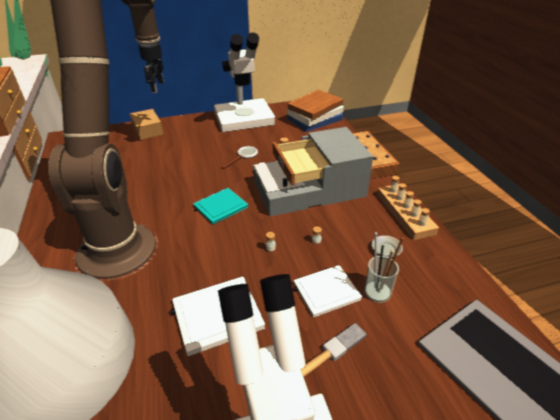

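The smaller white slab at top (378,195) is the pad. The cabinet's roof is at (211,105), the open drawer front at about (212,183), and the flap below it at (210,203) with its tab at about (238,188).

```bash
cat > h.py <<'E'
import numpy as np,cv2
def cloud(d,K,T):
    v,u=np.mgrid[:d.shape[0],:d.shape[1]]
    P=np.stack([(u-K[0,2])/K[0,0]*d,(v-K[1,2])/K[1,1]*d,d],-1)
    P=P@T[:3,:3].T+T[:3,3]; P[d<=0]=np.nan; return P
def rect(P,m):
    m=cv2.morphologyEx(m.astype(np.uint8),cv2.MORPH_OPEN,np.ones((3,3)))
    n,l,s,c=cv2.connectedComponentsWithStats(m); k=1+s[1:,4].argmax()
    q=P[l==k]; r=cv2.minAreaRect((q[:,:2]*1000).astype(np.float32)); return r,np.median(q[:,2]),len(q)
E
python3 - <<'E'
from h import *
z=np.load("top0.npz");P=cloud(z["d"],z["K"],z["T"]);Z=P[...,2]
v,u=np.mgrid[:420,:560]
box=lambda a,b,c,d:(u>a)&(u<b)&(v>c)&(v<d)
print("roof",rect(P,box(150,270,60,150)&(abs(Z-.164)<.008)))
print("lowfront",rect(P,box(150,270,186,235)&(abs(Z-.073)<.012)))
print("drawerfront",rect(P,box(150,270,165,200)&(Z>.138)&(Z<.165)))
print("pad",rect(P,box(335,420,150,230)&(Z>.012)&(Z<.03)))
print("tab",rect(P,box(225,260,175,215)&(Z>.088)&(Z<.112)))
for p in [(105,160),(170,300),(190,300),(212,300),(195,210),(210,210),(195,378)]: print(p,P[p].round(3))
for n,b in dict(vialA=(298,325,168,192),vialB=(298,325,220,242),jar=(375,425,115,165)).items():
    q=P[box(*b)&(Z>.03)];print(n,q.min(0).round(3),q.max(0).round(3))
s=np.load("side0.npz");Q=cloud(s["d"],s["K"],s["T"])
for p in [(183,285),(200,285),(165,345),(250,270)]:print(p,Q[p].round(3))
im=z["p"][60:260,140:440]; cv2.imwrite("pics/c.png",cv2.resize(im,(800,533),interpolation=2))
E
```

```text
roof (((755.587158203125, 125.52793884277344), (146.89031982421875, 209.58633422851562), 1.0731865167617798), np.float64(0.16401079888258452), 4595)
lowfront (((515.159423828125, 122.522705078125), (78.19195556640625, 210.82342529296875), 0.9184252619743347), np.float64(0.07544612093662284), 2243)
drawerfront (((556.822509765625, 122.5526123046875), (19.868616104125977, 204.66671752929688), 0.1148233711719513), np.float64(0.15083237750984835), 541)
pad (((540.2099609375, -327.4889221191406), (139.8608856201172, 120.16217803955078), 5.773022651672363), np.float64(0.01686396916081745), 1915)
tab (((543.647705078125, 65.08918762207031), (10.920461654663086, 13.05741024017334), 88.28889465332031), np.float64(0.10209702800500631), 30)
(105, 160) [0.813 0.294 0.005]
(170, 300) [ 0.615 -0.111  0.002]
(190, 300) [ 0.558 -0.11  -0.002]
(212, 300) [ 0.494 -0.109 -0.001]
(195, 210) [0.536 0.137 0.076]
(210, 210) [0.495 0.137 0.075]
(195, 378) [ 0.537 -0.329  0.02 ]
vialA [ 0.57  -0.149  0.034] [ 0.594 -0.125  0.054]
vialB [ 0.428 -0.142  0.033] [ 0.452 -0.118  0.065]
jar [ 0.633 -0.405  0.03 ] [ 0.708 -0.33   0.195]
(183, 285) [0.544 0.055 0.092]
(200, 285) [0.532 0.014 0.056]
(165, 345) [0.735 0.021 0.147]
(250, 270) [ 0.436 -0.145  0.01 ]
```

View pics/c.png

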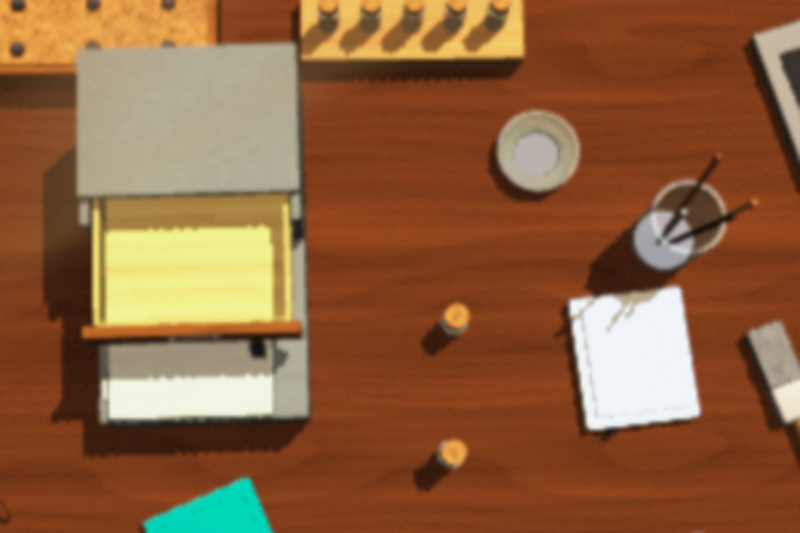

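```bash
cat > go.py <<'E'
# go.py x y z [yaw deg of tool y]: tool shift (mm) and turn for a tool-down pose
import sys,numpy as np
from plant import get_state
from scipy.spatial.transform import Rotation as Ro
a=[float(i) for i in sys.argv[1:]];s=get_state();R=s["tcp_rot"]
y=np.radians(a[3] if len(a)>3 else 1.07);Y=np.array([np.cos(y),np.sin(y),0]);Z=np.array([0,0,-1.]);G=np.stack([np.cross(Y,Z),Y,Z],1)
print("t",(R.T@(np.array(a[:3])-s["tool_pos"])*1000).round(1),"a",Ro.from_matrix(R.T@G).as_rotvec().round(3),"pos",s["tool_pos"].round(4),"F",s["ft_force"].round(1),"q",s["q"].round(2))
E
python3 go.py .47 .122 .21
```

```text
t [-405.9 -358.2   21.1] a [-1.000e-03  1.000e-03  1.225e+00] pos [0.2005 0.5915 0.2306] F [0.2 0.4 0.3] q [-1.31  0.41 -0.01  1.6   0.01  1.13 -0.08]
```

Call:
step_arm([
  {"tx":-45,"ty":-40,"az":0.13},
  {"tx":-80,"ty":-72,"az":0.25},
  {"tx":-115,"ty":-102,"az":0.36},
  {"tx":-150,"ty":-132,"az":0.47},
  {"tx":-185,"ty":-163,"az":0.58},
  {"tx":-220,"ty":-194,"az":0.69},
  {"tx":-255,"ty":-225,"az":0.8},
  {"tx":-290,"ty":-256,"az":0.91},
], gripper=0)

```text
$.commands[0]: bad value
```

```bash
python3 go.py .47 .122 .2
```

```text
t [-405.9 -358.1   31.1] a [-1.000e-03  1.000e-03  1.225e+00] pos [0.2005 0.5915 0.2306] F [0.2 0.4 0.3] q [-1.31  0.41 -0.01  1.6   0.01  1.13 -0.08]
```

Call:
step_arm([
  {"tx":-45,"ty":-40,"tz":0,"ax":0,"ay":0,"az":0.13},
  {"tx":-80,"ty":-72,"tz":0,"ax":0,"ay":0,"az":0.25},
  {"tx":-115,"ty":-102,"tz":0,"ax":0,"ay":0,"az":0.36},
  {"tx":-150,"ty":-132,"tz":0,"ax":0,"ay":0,"az":0.47},
  {"tx":-185,"ty":-163,"tz":0,"ax":0,"ay":0,"az":0.58},
  {"tx":-220,"ty":-194,"tz":0,"ax":0,"ay":0,"az":0.69},
  {"tx":-255,"ty":-225,"tz":0,"ax":0,"ay":0,"az":0.8},
  {"tx":-290,"ty":-256,"tz":0,"ax":0,"ay":0,"az":0.91},
], gripper=0)

```text
t: 0.9
tool_pos: [0.3936, 0.2545, 0.2313]
tcp_rot: [[-0.324, 0.946, -0.0], [0.946, 0.324, 0.0], [0.0, -0.0, -1.0]]
ft_force: [1.1, -0.2, -0.9]
finger_gap: 0.002
grip_force: 0.0
```

```bash
python3 go.py .47 .122 .2
```

```text
t [-150.1   29.4   31.2] a [-0.    -0.     0.311] pos [0.3936 0.2545 0.2313] F [ 1.1 -0.2 -0.9] q [-0.95  0.14  0.31  1.98 -0.05  1.03 -0.29]
```

Call:
step_arm([
  {"tx":-45,"ty":9,"tz":0,"ax":0,"ay":0,"az":0.1},
  {"tx":-90,"ty":18,"tz":0,"ax":0,"ay":0,"az":0.2},
  {"tx":-130,"ty":26,"tz":15,"ax":0,"ay":0,"az":0.3},
  {"tx":-142,"ty":29,"tz":30,"ax":0,"ay":0,"az":0.31},
  {"tx":-142,"ty":29,"tz":30,"ax":0,"ay":0,"az":0.31},
  {"tx":-142,"ty":29,"tz":30,"ax":0,"ay":0,"az":0.31},
])

```text
t: 1.5
tool_pos: [0.4666, 0.1321, 0.2011]
tcp_rot: [[-0.024, 1.0, -0.001], [1.0, 0.024, -0.0], [-0.0, -0.001, -1.0]]
ft_force: [0.3, 0.2, 0.2]
finger_gap: -0.001
grip_force: 0.0
```

```bash
python3 go.py .5 .122 .125
```

```text
t [-10.9  33.3  76.1] a [-0.001  0.     0.006] pos [0.4666 0.1321 0.2011] F [0.3 0.2 0.2] q [-0.76  0.21  0.45  1.99 -0.11  0.97 -0.23]
```

Call:
step_arm([
  {"tx":-10,"ty":20,"tz":45,"ax":0,"ay":0,"az":0.006},
  {"tx":-10,"ty":33,"tz":76,"ax":0,"ay":0,"az":0.006},
  {"tx":-10,"ty":50,"tz":76,"ax":0,"ay":0,"az":0.006},
  {"tx":-10,"ty":65,"tz":76,"ax":0,"ay":0,"az":0.006},
  {"tx":-10,"ty":80,"tz":76,"ax":0,"ay":0,"az":0.006},
  {"tx":-10,"ty":95,"tz":76,"ax":0,"ay":0,"az":0.006},
  {"tx":-10,"ty":110,"tz":76,"ax":0,"ay":0,"az":0.006},
  {"tx":-10,"ty":125,"tz":76,"ax":0,"ay":0,"az":0.006},
])

```text
t: 2.3
tool_pos: [0.5918, 0.1268, 0.1255]
tcp_rot: [[-0.021, 1.0, -0.002], [1.0, 0.021, 0.001], [0.001, -0.002, -1.0]]
ft_force: [-2.1, -1.1, 0.1]
finger_gap: -0.002
grip_force: 0.8
```

```bash
python3 go.py .634 .122 .125
```

```text
t [-5.7 42.1  0.5] a [-0.002 -0.001  0.002] pos [0.5918 0.1268 0.1255] F [-2.1 -1.1  0.1] q [-0.6   0.51  0.42  1.78 -0.26  0.91 -0.04]
```

Call:
step_arm([
  {"tx":-4,"ty":12,"tz":0,"ax":0,"ay":0,"az":0},
  {"tx":-4,"ty":22,"tz":0,"ax":0,"ay":0,"az":0},
  {"tx":-4,"ty":30,"tz":0,"ax":0,"ay":0,"az":0},
  {"tx":-4,"ty":36,"tz":0,"ax":0,"ay":0,"az":0},
  {"tx":-4,"ty":40,"tz":0,"ax":0,"ay":0,"az":0},
  {"tx":-4,"ty":42,"tz":0,"ax":0,"ay":0,"az":0},
  {"tx":-4,"ty":42,"tz":0,"ax":0,"ay":0,"az":0},
  {"tx":-4,"ty":42,"tz":0,"ax":0,"ay":0,"az":0},
])

```text
t: 3.1
tool_pos: [0.6328, 0.1224, 0.1254]
tcp_rot: [[-0.019, 1.0, -0.003], [1.0, 0.019, 0.001], [0.001, -0.003, -1.0]]
ft_force: [-6.4, 1.5, 4.9]
finger_gap: 0.002
grip_force: 3.8
```

```bash
python3 go.py .634 .122 .125
```

```text
t [-0.5  1.2  0.4] a [-0.003 -0.001  0.   ] pos [0.6328 0.1224 0.1254] F [-6.4  1.5  4.9] q [-0.55  0.57  0.42  1.67 -0.27  0.96 -0.02]
```

Call:
step_arm([
  {"tx":0,"ty":3,"tz":0,"ax":0,"ay":0,"az":0},
  {"tx":0,"ty":5,"tz":0,"ax":0,"ay":0,"az":0},
  {"tx":0,"ty":5,"tz":0,"ax":0,"ay":0,"az":0},
])

```text
t: 3.4
tool_pos: [0.6329, 0.1225, 0.1253]
tcp_rot: [[-0.019, 1.0, -0.013], [1.0, 0.019, 0.001], [0.001, -0.013, -1.0]]
ft_force: [-28.3, 0.9, 19.8]
finger_gap: -0.002
grip_force: 13.8
```

```bash
python3 go.py .634 .122 .125;python3 - <<'E'
from plant import *
from h import *
p,d=grab_frame("top");c=get_calibration("top");P=cloud(d,c["mtx"],c["world_from_camera"]);Z=P[...,2]
cv2.imwrite("pics/t1.png",p[60:260,100:400])
v,u=np.mgrid[:420,:560]
m=(u>165)&(u<200)&(v>110)&(v<200)&(Z>.138)&(Z<.156)
print(rect(P,m))
E
```

```text
t [-0.5  1.1  0.3] a [-0.013 -0.001  0.   ] pos [0.6329 0.1225 0.1253] F [-28.3   0.9  19.8] q [-0.55  0.58  0.42  1.66 -0.27  0.97 -0.02]Traceback (most recent call last):
  File "<stdin>", line 7, in <module>
  File "h.py", line 8, in rect
    n,l,s,c=cv2.connectedComponentsWithStats(m); k=1+s[1:,4].argmax()
                                                     ~~~~~~~~~~~~~~^^
ValueError: attempt to get argmax of an empty sequence
```

View pics/t1.png

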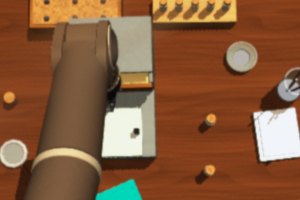

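The picture shows the flap uncovered, with the tab at crop (137,132), and the force rose to 28 N with no motion, so the drawer is home. Next is the tab.

```bash
python3 go.py .544 .0645 .13
```

```text
t [-56.2 -90.1  -3.6] a [-0.013 -0.001  0.   ] pos [0.6329 0.1224 0.1253] F [-26.6   0.1  18.3] q [-0.55  0.58  0.42  1.66 -0.27  0.97 -0.02]
```

Call:
step_arm([
  {"tx":0,"ty":-15,"tz":-5,"ax":0,"ay":0,"az":0},
  {"tx":-20,"ty":-40,"tz":-5,"ax":0,"ay":0,"az":0},
  {"tx":-40,"ty":-70,"tz":-5,"ax":0,"ay":0,"az":0},
  {"tx":-56,"ty":-95,"tz":-5,"ax":0,"ay":0,"az":0},
  {"tx":-56,"ty":-95,"tz":-5,"ax":0,"ay":0,"az":0},
  {"tx":-56,"ty":-95,"tz":-5,"ax":0,"ay":0,"az":0},
], gripper=0.45, squeeze=25)

```text
t: 4.05
tool_pos: [0.546, 0.0641, 0.131]
tcp_rot: [[-0.018, 1.0, 0.002], [1.0, 0.018, 0.001], [0.001, 0.002, -1.0]]
ft_force: [0.5, 0.1, 0.1]
finger_gap: 0.452
grip_force: 0.0
```

```bash
python3 go.py .544 .0645 .08; python3 - <<'E'
from plant import *
from h import *
p,d=grab_frame("side");cv2.imwrite("pics/s1.png",cv2.resize(p[90:240,200:400],(800,600),interpolation=2))
E
```

```text
t [ 0.4 -2.1 51. ] a [ 0.002 -0.001 -0.001] pos [0.546  0.0641 0.131 ] F [0.5 0.1 0.1] q [-0.55  0.41  0.44  1.91 -0.23  0.86  0.03]
```

View pics/s1.png

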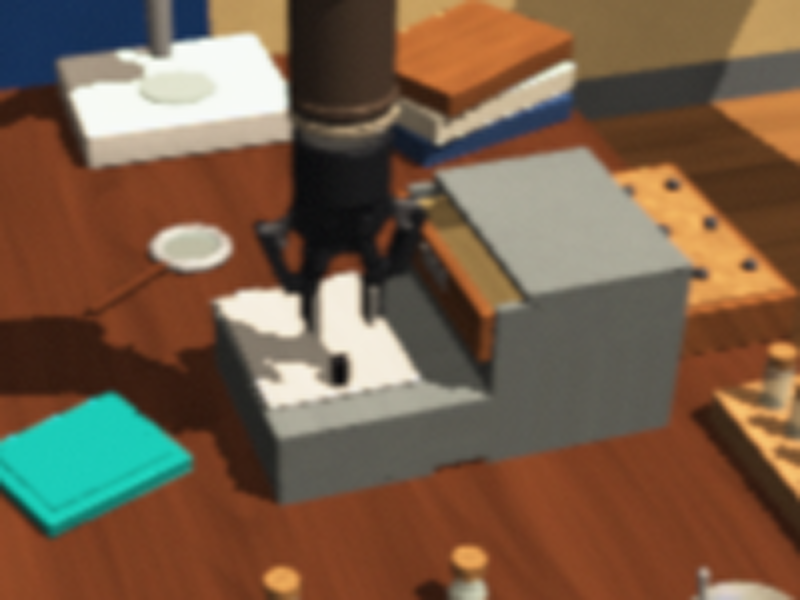

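The drawer is home. The fingers are centred above the tab at (340,370), so I'm descending and pinching.

Call:
step_arm([
  {"tx":0,"ty":-2,"tz":20,"ax":0,"ay":0,"az":0},
  {"tx":0,"ty":-2,"tz":38,"ax":0,"ay":0,"az":0},
  {"tx":0,"ty":-2,"tz":46,"ax":0,"ay":0,"az":0},
  {"tx":0,"ty":-2,"tz":50,"ax":0,"ay":0,"az":0},
  {"tx":0,"ty":-2,"tz":50,"ax":0,"ay":0,"az":0},
])

```text
t: 4.6
tool_pos: [0.5437, 0.0641, 0.08]
tcp_rot: [[-0.018, 1.0, -0.0], [1.0, 0.018, -0.0], [-0.0, -0.0, -1.0]]
ft_force: [0.3, -0.6, 0.4]
finger_gap: 0.453
grip_force: 0.0
```

Call:
step_arm([
  {"tx":0,"ty":0,"tz":0,"ax":0,"ay":0,"az":0},
  {"tx":0,"ty":0,"tz":0,"ax":0,"ay":0,"az":0},
  {"tx":0,"ty":0,"tz":0,"ax":0,"ay":0,"az":0},
  {"tx":0,"ty":0,"tz":0,"ax":0,"ay":0,"az":0},
  {"tx":0,"ty":0,"tz":0,"ax":0,"ay":0,"az":0},
], gripper=0, squeeze=25)

```text
t: 5.1
tool_pos: [0.5452, 0.064, 0.0813]
tcp_rot: [[-0.018, 1.0, 0.004], [1.0, 0.018, 0.0], [0.0, 0.004, -1.0]]
ft_force: [5.2, 0.1, 0.0]
finger_gap: 0.156
grip_force: 30.3
```

Call:
step_arm([
  {"tx":4,"ty":0,"tz":-16,"ax":0,"ay":0,"az":0},
  {"tx":9,"ty":0,"tz":-31,"ax":0,"ay":0,"az":0},
  {"tx":16,"ty":0,"tz":-45,"ax":0,"ay":0,"az":0},
  {"tx":25,"ty":0,"tz":-59,"ax":0,"ay":0,"az":0},
  {"tx":35,"ty":0,"tz":-72,"ax":0,"ay":0,"az":0},
  {"tx":46,"ty":0,"tz":-84,"ax":0,"ay":0,"az":0},
  {"tx":58,"ty":0,"tz":-94,"ax":0,"ay":0,"az":0},
  {"tx":71,"ty":0,"tz":-104,"ax":0,"ay":0,"az":0},
])

```text
t: 5.9
tool_pos: [0.544, 0.1343, 0.1856]
tcp_rot: [[-0.017, 1.0, 0.004], [1.0, 0.017, -0.0], [-0.0, 0.004, -1.0]]
ft_force: [10.0, 1.3, -6.5]
finger_gap: 0.156
grip_force: 28.0
```

```bash
python3 go.py .545 .1355 .1845
```

```text
t [1.2 1.1 1.1] a [ 0.004  0.    -0.002] pos [0.544  0.1343 0.1856] F [10.   1.3 -6.5] q [-0.68  0.36  0.45  1.84 -0.19  0.98 -0.13]
```

Call:
step_arm([
  {"tx":14,"ty":0,"tz":-7,"ax":0,"ay":0,"az":0},
  {"tx":29,"ty":0,"tz":-14,"ax":0,"ay":0,"az":0},
  {"tx":45,"ty":0,"tz":-18,"ax":0,"ay":0,"az":0},
  {"tx":61,"ty":0,"tz":-21,"ax":0,"ay":0,"az":0},
  {"tx":77,"ty":0,"tz":-23,"ax":0,"ay":0,"az":0},
  {"tx":90,"ty":0,"tz":-22,"ax":0,"ay":0,"az":0},
  {"tx":90,"ty":0,"tz":-22,"ax":0,"ay":0,"az":0},
  {"tx":90,"ty":0,"tz":-22,"ax":0,"ay":0,"az":0},
])

```text
t: 6.7
tool_pos: [0.5428, 0.2253, 0.2086]
tcp_rot: [[-0.018, 1.0, 0.006], [1.0, 0.018, 0.002], [0.002, 0.006, -1.0]]
ft_force: [4.2, -1.1, 8.5]
finger_gap: 0.154
grip_force: 28.2
```

Call:
step_arm([
  {"tx":0,"ty":0,"tz":0,"ax":0,"ay":0,"az":0},
  {"tx":0,"ty":0,"tz":0,"ax":0,"ay":0,"az":0},
  {"tx":0,"ty":0,"tz":0,"ax":0,"ay":0,"az":0},
], gripper=0.4)

```text
t: 7.0
tool_pos: [0.5397, 0.2246, 0.2059]
tcp_rot: [[-0.018, 1.0, -0.001], [1.0, 0.018, -0.0], [-0.0, -0.001, -1.0]]
ft_force: [0.3, -0.2, -0.6]
finger_gap: 0.397
grip_force: 0.0
```

Call:
step_arm([
  {"tx":0,"ty":0,"tz":-30,"ax":0,"ay":0,"az":0},
  {"tx":0,"ty":0,"tz":-70,"ax":0,"ay":0,"az":0},
  {"tx":0,"ty":0,"tz":-100,"ax":0,"ay":0,"az":0},
  {"tx":-40,"ty":0,"tz":-100,"ax":0,"ay":0,"az":0},
  {"tx":-80,"ty":0,"tz":-100,"ax":0,"ay":0,"az":0},
  {"tx":-110,"ty":0,"tz":-100,"ax":0,"ay":0,"az":0},
  {"tx":-110,"ty":0,"tz":-100,"ax":0,"ay":0,"az":0},
])

```text
t: 7.7
tool_pos: [0.5423, 0.1093, 0.3066]
tcp_rot: [[-0.011, 1.0, -0.0], [1.0, 0.011, -0.001], [-0.001, -0.0, -1.0]]
ft_force: [-0.1, 0.2, 0.0]
finger_gap: 0.398
grip_force: 0.0
```

```bash
python3 go.py .5431 .1215 .2; python3 - <<'E'
from plant import *
from h import *
p,d=grab_frame("side");c=get_calibration("side");np.savez("side2.npz",p=p,d=d,K=c["mtx"],T=c["world_from_camera"])
cv2.imwrite("pics/s2.png",cv2.resize(p[90:240,200:400],(800,600),interpolation=2))
E
```

```text
t [ 12.3   0.9 106.6] a [-0.     0.001 -0.008] pos [0.5423 0.1093 0.3066] F [-0.1  0.2  0. ] q [-0.7   0.24  0.51  1.69 -0.12  1.24 -0.15]
```

View pics/s2.png

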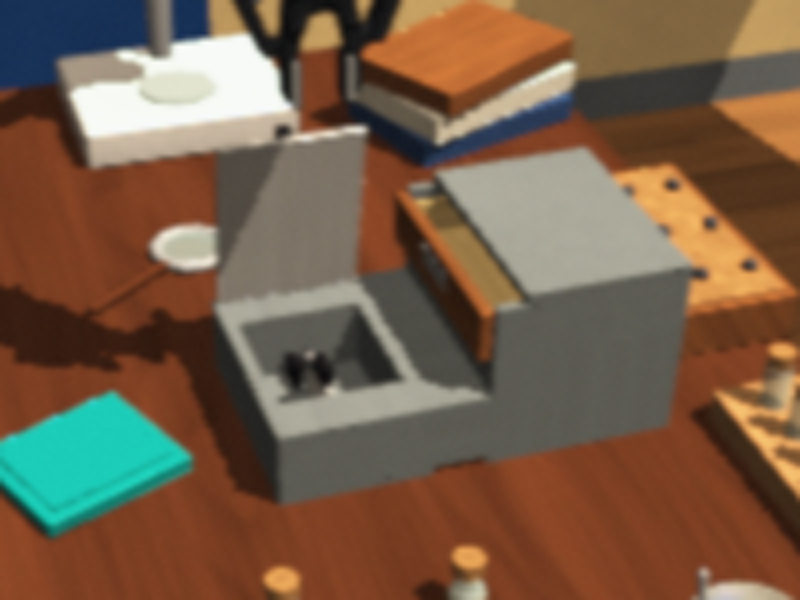

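The flap stands upright, and the plate's black grip shows in the well at crop (310,370).

```bash
python3 - <<'E'
from h import *
z=np.load("side2.npz");P=cloud(z["d"],z["K"],z["T"])
c,s=np.cos(np.radians(1.07)),np.sin(np.radians(1.07))
q=P-[.5431,.1215,0];X=q[...,0]*c+q[...,1]*s;Y=-q[...,0]*s+q[...,1]*c
g=z["p"].max(-1)
for v in range(174,192):
  print(v,[(int(g[v,u]),*(np.array([X[v,u],Y[v,u],P[v,u,2]])*1000).round().astype(int).tolist()) for u in range(270,290,2)])
E
```

```text
174 [(91, -16, 55, 52), (94, -6, 63, 45), (92, 1, 61, 45), (92, 8, 61, 43), (92, 16, 62, 41), (93, 25, 66, 37), (94, 30, 59, 40), (89, 39, 63, 36), (57, 47, 64, 33), (48, 53, 61, 34)]
175 [(92, -13, 65, 41), (93, -7, 59, 43), (91, 1, 62, 40), (91, 9, 63, 38), (91, 15, 59, 39), (93, 23, 61, 36), (93, 31, 63, 33), (86, 39, 65, 30), (56, 45, 60, 32), (49, 55, 66, 26)]
176 [(92, -14, 61, 39), (92, -6, 64, 36), (90, 2, 64, 34), (87, 9, 65, 31), (93, 15, 59, 34), (92, 24, 63, 30), (91, 30, 60, 31), (74, 38, 59, 29), (53, 46, 61, 27), (49, 53, 59, 27)]
177 [(88, -14, 61, 35), (83, -7, 61, 33), (86, 1, 61, 32), (93, 9, 63, 29), (103, 15, 60, 29), (87, 24, 63, 26), (88, 30, 58, 27), (61, 36, 55, 28), (52, 45, 59, 24), (46, 53, 61, 21)]
178 [(80, -15, 60, 31), (53, -7, 62, 29), (68, 1, 64, 25), (116, 8, 59, 27), (115, -2, 3, 67), (59, 5, 3, 65), (83, 30, 59, 23), (58, 38, 59, 21), (51, -9223372036854775808, -9223372036854775808, -9223372036854775808), (49, 54, 62, 16)]
179 [(73, -14, 63, 25), (32, -10, 52, 32), (46, -1, 55, 27), (96, 8, 60, 22), (88, -2, 4, 62), (37, 1, -7, 69), (71, 31, 62, 1
[... 1680 characters left out ...]
 71), (162, 11, -65, 69)]
189 [(115, -26, 24, 11), (92, -19, 21, 11), (95, -10, 26, 6), (107, -5, 21, 8), (125, -2, 6, 18), (150, -17, -66, 72), (172, -11, -68, 72), (174, -4, -66, 69), (172, 2, -70, 70), (172, 9, -70, 69)]
190 [(119, -26, 23, 7), (124, -20, 20, 7), (141, -37, -63, 70), (155, -31, -66, 71), (159, -26, -72, 74), (166, -17, -66, 68), (171, -13, -73, 72), (171, -6, -73, 71), (171, 0, -77, 72), (172, 5, -81, 73)]
191 [(161, -52, -68, 73), (163, -45, -66, 70), (167, -39, -71, 72), (170, -34, -75, 74), (168, -25, -70, 69), (169, -20, -74, 70), (170, -13, -74, 68), (172, -9, -82, 74), (171, -1, -80, 70), (172, 5, -83, 71)]<stdin>:7: RuntimeWarning: invalid value encountered in cast
```

```bash
python3 go.py .5443 .1115 .04
```

```text
t [ -0.9   2.1 266.4] a [-0.     0.    -0.005] pos [0.5422 0.1124 0.3064] F [0.3 0.2 0.4] q [-0.7   0.24  0.5   1.69 -0.12  1.24 -0.15]
```

Call:
step_arm([
  {"tx":-1,"ty":2,"tz":45,"ax":0,"ay":0,"az":0},
  {"tx":-1,"ty":2,"tz":90,"ax":0,"ay":0,"az":0},
  {"tx":-1,"ty":2,"tz":130,"ax":0,"ay":0,"az":0},
  {"tx":-1,"ty":2,"tz":170,"ax":0,"ay":0,"az":0},
  {"tx":-1,"ty":2,"tz":205,"ax":0,"ay":0,"az":0},
  {"tx":-1,"ty":2,"tz":220,"ax":0,"ay":0,"az":0},
  {"tx":-1,"ty":2,"tz":220,"ax":0,"ay":0,"az":0},
])

```text
t: 8.45
tool_pos: [0.5423, 0.1149, 0.0834]
tcp_rot: [[-0.02, 1.0, -0.006], [1.0, 0.02, -0.001], [-0.001, -0.006, -1.0]]
ft_force: [0.3, 1.1, 0.9]
finger_gap: 0.399
grip_force: 0.0
```

```bash
python3 go.py .5443 .1115 .04;python3 - <<'E'
from plant import *
from h import *
p,d=grab_frame("side")
cv2.imwrite("pics/s3.png",cv2.resize(p[120:220,220:353],(798,600),interpolation=2))
E
```

```text
t [-3.4  2.2 43.4] a [-0.006  0.001  0.001] pos [0.5423 0.1149 0.0834] F [0.3 1.1 0.9] q [-0.61  0.49  0.42  1.93 -0.28  0.78 -0.02]
```

View pics/s3.png

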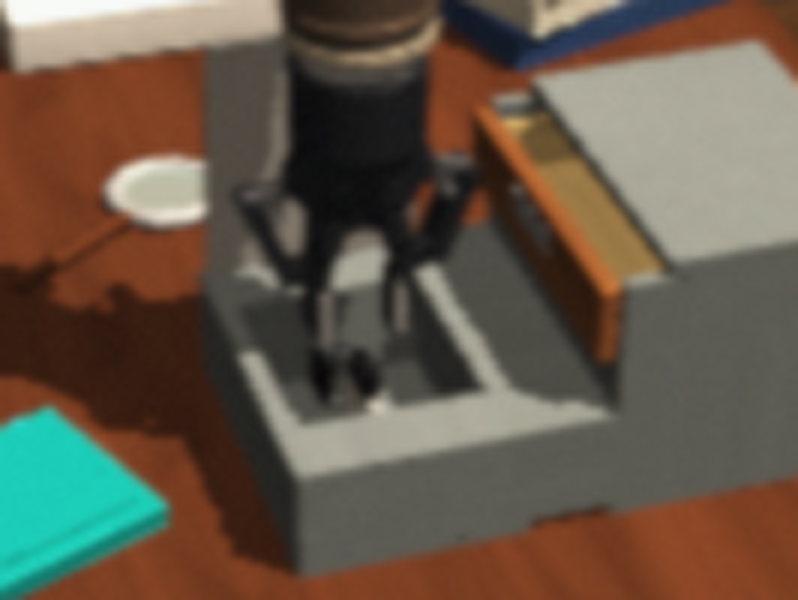

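The grip at (365,370) sits under the finger midpoint (362,330), so I'm going down and gripping.

Call:
step_arm([
  {"tx":-4,"ty":2,"tz":15,"ax":0,"ay":0,"az":0},
  {"tx":-4,"ty":2,"tz":30,"ax":0,"ay":0,"az":0},
  {"tx":-4,"ty":2,"tz":40,"ax":0,"ay":0,"az":0},
  {"tx":-4,"ty":2,"tz":43,"ax":0,"ay":0,"az":0},
  {"tx":-4,"ty":2,"tz":43,"ax":0,"ay":0,"az":0},
])

```text
t: 9.0
tool_pos: [0.5462, 0.1098, 0.0427]
tcp_rot: [[-0.018, 1.0, -0.001], [1.0, 0.018, -0.0], [-0.0, -0.001, -1.0]]
ft_force: [-0.6, 0.6, -0.2]
finger_gap: 0.401
grip_force: 0.0
```

Call:
step_arm([
  {"tx":0,"ty":0,"tz":0,"ax":0,"ay":0,"az":0},
  {"tx":0,"ty":0,"tz":0,"ax":0,"ay":0,"az":0},
  {"tx":0,"ty":0,"tz":0,"ax":0,"ay":0,"az":0},
  {"tx":0,"ty":0,"tz":0,"ax":0,"ay":0,"az":0},
  {"tx":0,"ty":0,"tz":0,"ax":0,"ay":0,"az":0},
], gripper=0, squeeze=40)

```text
t: 9.5
tool_pos: [0.5466, 0.11, 0.0438]
tcp_rot: [[-0.018, 1.0, 0.0], [1.0, 0.018, 0.0], [0.0, 0.0, -1.0]]
ft_force: [-1.7, -0.1, 5.6]
finger_gap: 0.109
grip_force: 41.9
```

Call:
step_arm([
  {"tx":0,"ty":0,"tz":-10,"ax":0,"ay":0,"az":0},
  {"tx":0,"ty":0,"tz":-25,"ax":0,"ay":0,"az":0},
  {"tx":0,"ty":0,"tz":-45,"ax":0,"ay":0,"az":0},
  {"tx":0,"ty":0,"tz":-65,"ax":0,"ay":0,"az":0},
  {"tx":0,"ty":0,"tz":-85,"ax":0,"ay":0,"az":0},
  {"tx":0,"ty":0,"tz":-110,"ax":0,"ay":0,"az":0},
  {"tx":0,"ty":0,"tz":-130,"ax":0,"ay":0,"az":0},
  {"tx":0,"ty":0,"tz":-150,"ax":0,"ay":0,"az":0},
])

```text
t: 10.3
tool_pos: [0.5467, 0.1098, 0.1955]
tcp_rot: [[-0.018, 1.0, 0.002], [1.0, 0.018, 0.001], [0.001, 0.002, -1.0]]
ft_force: [-0.4, -0.5, -1.3]
finger_gap: 0.11
grip_force: 40.8
```

```bash
python3 go.py .5402 -.3275 .2;python3 - <<'E'
from plant import *
from h import *
p,d=grab_frame("side")
cv2.imwrite("pics/s4.png",cv2.resize(p[70:220,200:400],(800,600),interpolation=2))
E
```

```text
t [-437.1  -14.2   -4.7] a [ 0.002 -0.001 -0.001] pos [0.5467 0.1098 0.1955] F [-0.4 -0.5 -1.3] q [-0.66  0.35  0.48  1.83 -0.19  1.   -0.08]
```

View pics/s4.png

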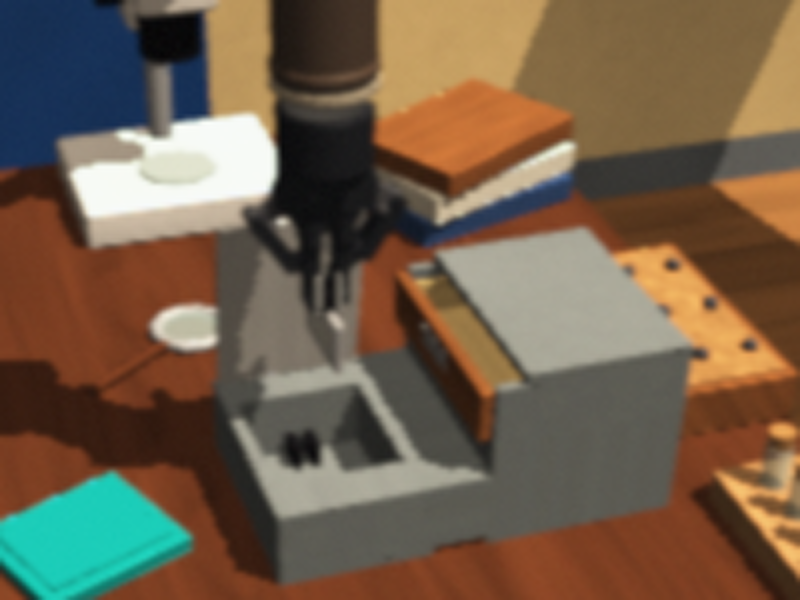

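The plate is out and held, edge-on at (335,320). Next is the carry across to the pad.

Call:
step_arm([
  {"tx":-15,"ty":0,"tz":-5,"ax":0,"ay":0,"az":0},
  {"tx":-40,"ty":-1,"tz":-5,"ax":0,"ay":0,"az":0},
  {"tx":-70,"ty":-2,"tz":-5,"ax":0,"ay":0,"az":0},
  {"tx":-100,"ty":-3,"tz":-5,"ax":0,"ay":0,"az":0},
  {"tx":-130,"ty":-4,"tz":-5,"ax":0,"ay":0,"az":0},
  {"tx":-160,"ty":-5,"tz":-5,"ax":0,"ay":0,"az":0},
  {"tx":-190,"ty":-6,"tz":-5,"ax":0,"ay":0,"az":0},
  {"tx":-220,"ty":-7,"tz":-5,"ax":0,"ay":0,"az":0},
])

```text
t: 11.15
tool_pos: [0.5424, -0.1127, 0.198]
tcp_rot: [[-0.017, 1.0, -0.001], [1.0, 0.017, -0.0], [-0.0, -0.001, -1.0]]
ft_force: [0.0, -0.4, -2.3]
finger_gap: 0.106
grip_force: 40.8
```

Call:
step_arm([
  {"tx":-30,"ty":-1,"tz":0,"ax":0,"ay":0,"az":0},
  {"tx":-60,"ty":-2,"tz":0,"ax":0,"ay":0,"az":0},
  {"tx":-90,"ty":-3,"tz":0,"ax":0,"ay":0,"az":0},
  {"tx":-120,"ty":-4,"tz":0,"ax":0,"ay":0,"az":0},
  {"tx":-150,"ty":-5,"tz":0,"ax":0,"ay":0,"az":0},
  {"tx":-180,"ty":-6,"tz":0,"ax":0,"ay":0,"az":0},
  {"tx":-205,"ty":-7,"tz":0,"ax":0,"ay":0,"az":0},
  {"tx":-217,"ty":-7,"tz":0,"ax":0,"ay":0,"az":0},
])

```text
t: 11.95
tool_pos: [0.5382, -0.331, 0.198]
tcp_rot: [[-0.014, 1.0, -0.001], [1.0, 0.014, -0.001], [-0.001, -0.001, -1.0]]
ft_force: [0.8, -0.2, -0.7]
finger_gap: 0.107
grip_force: 40.8
```

```bash
python3 go.py .5402 -.3275 .14
```

```text
t [ 3.6  2.1 58. ] a [-0.001  0.001 -0.005] pos [ 0.5382 -0.331   0.198 ] F [ 0.8 -0.2 -0.7] q [ 0.07  0.5   0.58  1.65 -0.3   1.09  0.75]
```

Call:
step_arm([
  {"tx":0,"ty":2,"tz":15,"ax":0,"ay":0,"az":0},
  {"tx":0,"ty":2,"tz":30,"ax":0,"ay":0,"az":0},
  {"tx":0,"ty":2,"tz":43,"ax":0,"ay":0,"az":0},
  {"tx":0,"ty":2,"tz":50,"ax":0,"ay":0,"az":0},
  {"tx":0,"ty":2,"tz":50,"ax":0,"ay":0,"az":0},
  {"tx":0,"ty":2,"tz":50,"ax":0,"ay":0,"az":0},
  {"tx":0,"ty":2,"tz":50,"ax":0,"ay":0,"az":0},
  {"tx":0,"ty":2,"tz":50,"ax":0,"ay":0,"az":0},
])

```text
t: 12.75
tool_pos: [0.5427, -0.3274, 0.1489]
tcp_rot: [[-0.018, 1.0, 0.001], [1.0, 0.018, -0.0], [-0.0, 0.001, -1.0]]
ft_force: [0.3, -0.5, -0.6]
finger_gap: 0.105
grip_force: 40.8
```

```bash
python3 go.py .5402 -.3275 .14;python3 - <<'E'
from plant import *
from h import *
p,d=grab_frame("side");c=get_calibration("side");K,T=c["mtx"],np.linalg.inv(c["world_from_camera"])
for w in([.5402,-.3275,.018],[.5402,-.3275,.141]):
    q=T@[*w,1];print((K@q[:3]/q[2])[:2].round())
cv2.imwrite("pics/s5.png",cv2.resize(p[110:350,200:520],(800,600),interpolation=2))
E
```

```text
t [-0.1 -2.5  8.9] a [ 0.001  0.    -0.001] pos [ 0.5427 -0.3274  0.1489] F [ 0.3 -0.5 -0.6] q [ 0.08  0.55  0.55  1.69 -0.33  1.    0.77]
[326. 287.]
[329. 254.]
```

View pics/s5.png

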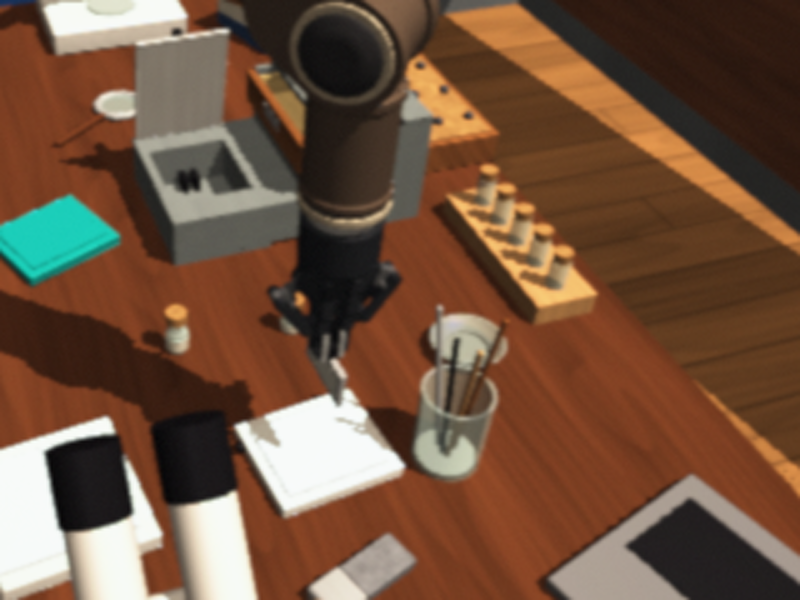

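The plate hangs upright at (330,380), above the pad and near its projected position, clear of everything. The vials and jar haven't moved and the drawer is home, so I'm handing in.

```bash
python3 -c "
from plant import *
print(ticket.finish_job())"
```

```text
the job is handed in; nothing more can be done
None
```

I handed the job in at about 12.8 s of the 72 s. The drawer is home in its catch, the flap is open, and the plate is held still and upright about 12 cm above the middle of the light pad; the judge gave no result back.

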